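# Seat a chip carrier in the corner pocket of an inspection fixture

### The arm

A 6-joint arm with a two-finger parallel gripper is mounted at the origin on the work surface. World frame = base frame: x ahead of the robot, y to its left, z up, the work surface at z = 0. Lengths are in mm, angles in degrees, forces in N, time in s.
With the tool pointing down it reaches from about 300 to 850 mm from the base axis. Payload 4.2 kg.
Tool frame: the origin (TCP) lies midway between the tips of the shut fingers; the grasp point (between the pads) lies 19 mm behind it (env.grasp_offset is the distance from the TCP to the grasp point, in mm); z points along the fingers, y is the line along which they close (so a half turn about z gives the same grasp; the last joint's range is limited). The gripper opens to 91 mm and grips with 3 to 60 N. Pads are 32 mm wide; open, the fingers measure 118 mm over their backs; the gripper's body (76 mm by 178 mm) begins 60 mm behind the grasp point.
Start: joints at [-74.656, 18.312, 89.639, -0, 72.044, -1.146], TCP at [163.213, -551.366, 213.976] pointing down, gripper open.
Joint ranges: [-177.97, 177.97], [-48.28, 115.42], [12.27, 149.76], [-77.06, 257.06], [2.81, 150.46], [-146.56, 146.56]. Speed limits (degrees/s): [147.25, 147.25, 180, 180, 180, 180].

### API

Orientations are given as [roll, pitch, yaw] about the fixed x, y, z axes, in that order (R = Rz(yaw) Ry(pitch) Rx(roll)).
In Python, from workcell import env, optics gives the robot as it stands. The module is installed in compiled form; this text tells all that it offers.
- The arm moves only by the tool send_rows, never from a script. Its argument "targets" is a list that holds one entry, the list of rows, each a list of 7 numbers: the turn, a rotation vector about the world's x, y, z scaled (see below), then the shift along the world's x, y, z scaled (see below), then the closure, from -1 (fully open) to 1 (shut). In form: [[[rx, ry, rz, x, y, z, gripper], ...]]. A call has 1 to 12 rows; each row shifts and turns the commanded pose from where the row before left it; what a row does not reach is not made up. The controller multiplies each number of a shift by 0.2 m and each number of a turn by pi/2 rad. A row lasts 1/10 s, in which the tool goes at most 50 mm and 8.59 degrees, less where a joint would pass 70% of its speed; a pose out of reach is approached as far as the arm can. A call with a number of a shift or a turn outside -1 to 1 is refused whole. A call with a gripper value outside its range is refused whole. The fingers move at their own pace and stop on an object; "grip_force" is the grip in N (left out, the last holds). Time passes only in rows, so rows that do not move let the fingers close. It gives the time, the measured TCP pose, the force, the opening and the grip force at its end, in the units of the state.
- env.state(): the state, without advancing time (a new reading comes with each control period).
- optics.grab_frame(name): name is "scene" or "top" or "wrist"; returns (picture, depth): 420x560x3 uint8, red, green, blue; 420x560 float32, mm along the optical axis (not along the pixel's ray), 0 where there is no reading.
- optics.camera_info(name): a dict with "camera_matrix" (3x3 intrinsics, pixels), "R" (3x3) and "t" (3): a world point X has camera coordinates R X + t; the wrist camera has in their place "mount" (4x4, takes a point from camera to tool coordinates, whose origin is the TCP and whose axes are the flange's). Camera axes: x right, y down, z forward; pixel columns grow to the right and rows downward; lengths in mm; the calibration is good to about 2 mm. A picture is of the moment at which its call begins: read the wrist's pose just before it. camera_info takes no time and is no camera call.
- env.job_done(): hands the job in; it is judged then, once.
Trained networks look in the newest picture that a camera, given by its name, has taken for a name from the list of things; names that differ only in an ending like _2 or _b are one class to them, and where a whole thing is asked for, a point or a joint stands for the part that bears it (a point fixed in the world has none). Each returns a list of dicts, best first, with "conf" (0 to 1); they miss things now and then, are a little off and sometimes report something else, mostly with a low value. They report only what shows in the picture. A call takes as long as a camera call.
- optics.silhouettes(camera, name): "mask" (420x560 bool, what is visible of it) and "at" ([column, row] in pixels, amid what is visible of it).
- optics.place_of(camera, name): "at" ([column, row] in pixels: a listed point, or the origin of a listed thing).
The state is a dict: "time_s": time; "qpos": joint angles; "qvel": joint speeds; "effort": joint torques, N m; "ee_pos": TCP position; "ee_rot": TCP orientation; "force": force on the tool from outside, world axes, zero at the start; "torque": the same for the moment, N m; "gripper_width": finger opening in mm; "gripper_force": force on a finger pad.
Only numpy, scipy, OpenCV 4.12 (cv2) and the standard library are available. Lean on these libraries where they do the work, as an engineer would, in place of code of your own. Each camera call takes 0.05 s, during which the arm holds its last target. There are 200 camera calls.

### The job

Without gripping or lifting it, push the rectangular chip carrier across the fixture plate with the fingertips until its long side lies flat against the steel rail, still well short of the corner pocket. Then slide it along, keeping it against the rail, until it is fully home in the pocket: between rail and locating pin, flat against the rail and up against the end stop. Leave all other things where they are and take the fingers away.

Things in the scene. Friction and masses are not known exactly. Their poses are not given: they have to be found in the camera images.
- fixture: aluminium fixture plate fixed to the mat, 150 mm (x) by 270 mm (y), 8 mm thick. Origin: centre of its underside, 3 mm above the table (on the mat); z up. Its x axis points away from the robot, within 20 degrees. On it stand a dark steel rail, end stop and locating pin, all 12 mm high; they form the corner pocket, 31 mm wide between rail and pin, open towards -y.
- rail_face (a point): top edge of the rail's inner face, half-way along. The rail is a straight bar along fixture y, 250 mm long (fixture y -125 to +125), 14 mm wide; its inner face, at fixture x = +50 mm, looks to -x. Axes as the fixture's.
- stop_face (a point): top edge of the end stop's inner face, 14 mm off the rail. The stop is a cross bar 14 mm thick from fixture x = +12 to +64 mm; its inner face, at fixture y = +105 mm, looks to -y.
- pin_top (a point): centre of the locating pin's top: upright pin, 12 mm in diameter, at fixture x = +13, y = +95 mm.
- pocket_home (a point): point on the plate's top (8 mm above the fixture's underside) where the centre of the carrier's underside lies when fully home, touching rail and end stop; fixture x = +36, y = +85 mm. Axes as the fixture's: +x towards the rail, +y along the rail to the end stop.
- carrier: loose rectangular chip carrier of black plastic, square metal lid in its top, 28 mm (its x) by 40 mm (its y), 14 mm high, 30 to 65 g. Origin: centre of its underside; z up. It starts flat on the plate, off the rail and 105 to 185 mm short of home along the rail, its long (y) axis within 30 degrees of the rail's direction.
- lens: round glass lens blank, disc 26 mm across and 9 mm high, lying on the fixture plate on the side away from the rail. Origin: centre of its underside. A bystander.
- jar: small flux jar with a steel cap, 42 mm across, 36 mm high, on the mat. Origin: centre of its underside. A bystander.
- spool: small grey spool, 44 mm across, 32 mm high, standing on the mat. Origin: centre of its underside. A bystander.
- weight: plain brass weight, cylinder 32 mm across, 30 mm high, on the mat. Origin: centre of its underside. A bystander.
- board: green circuit board, 75 x 60 mm, 7 mm high, flat on the mat. Origin: centre of its underside. A bystander.
- driver: screwdriver about 150 mm long, lying on the mat beyond the rail. A bystander.
- tweezers: steel tweezers 120 mm long, 15 mm wide, 6 mm high, lying on the mat on the robot's side of the fixture. A bystander.

How it is judged:
By the outcome, as a careful person would: the job done as asked, in the order asked, and still so for the second after the job is handed in, with the robot touching nothing.
It also fails if it takes over 61 s, if anything falls off the work surface, if the arm or the gripper's body presses on something with over 40 N, if the wrist force passes 120 N, or if a joint passes its speed limit or range.

## Working session

There is one attempt and no reset: what is moved stays moved. The work goes in short steps, Python scripts to look and compute and a tool call to move; the robot and the scene stay as the last step left them, time stands still between calls to the robot, and variables do not carry over. Pictures are saved under pics/ and viewed, at most 12 in all, crops included, and the job is handed in when it is done.

Besides the shell and the picture viewer there is one more tool, called after "Emit:" in YAML: its name, and indented under it one key for each argument. send_rows: Moves the arm, as the interface text tells. Its arguments: {"type":"object","properties":{"targets":{"type":"array"},"grip_force":{"type":"number"}},"required":["targets"]}

```bash
mkdir -p pics; cat > h.py <<'E'
import numpy as np, cv2
from workcell import env, optics
def cam(n):
    i=optics.camera_info(n); return np.array(i["camera_matrix"]),i
def rt(n,i,s=None):
    if n!="wrist": return np.array(i["R"]),np.array(i["t"])
    from scipy.spatial.transform import Rotation as Ro
    T=np.eye(4);T[:3,:3]=Ro.from_euler('xyz',s["ee_rot"],degrees=True).as_matrix();T[:3,3]=s["ee_pos"]
    M=np.linalg.inv(T@np.array(i["mount"])); return M[:3,:3],M[:3,3]
def onplane(n,px,z,s=None):
    K,i=cam(n);R,t=rt(n,i,s)
    px=np.atleast_2d(np.array(px,float))
    d=(np.linalg.inv(K)@np.c_[px,np.ones(len(px))].T).T@R
    c=-R.T@t
    return c+d*((z-c[2])/d[:,2])[:,None]
def save(n,p): cv2.imwrite("pics/"+n+".png",p[...,::-1])
E
python3 - <<'E'
from h import *
s=env.state();print(s)
for n in("top","scene"):
    p,d=optics.grab_frame(n);save(n+"0",p)
    for k,z in(("rail_face",23),("stop_face",23),("pin_top",23),("pocket_home",11),("fixture",3),("carrier",11),("lens",11),("jar",3),("spool",3),("weight",3),("board",3),("driver",3),("tweezers",3)):
        r=optics.place_of(n,k)[:2]
        print(n,k,[(round(q["conf"],2),np.round(q["at"]),onplane(n,q["at"],z).round(1)[0][:2]) for q in r])
E
```

```text
{'time_s': 0.0, 'qpos': array([-7.46572323e+01,  1.83516651e+01,  8.97075050e+01, -2.37546457e-03,
        7.20438108e+01, -1.14417947e+00]), 'qvel': array([-0.0114846 ,  0.06271147,  0.00668699,  0.06802402, -0.04471983,
        0.00446932]), 'effort': array([-1.23708476e-03, -4.12466705e+01, -2.31975138e+01,  7.26097589e-02,
        4.54097602e-02, -1.43016755e-04]), 'ee_pos': array([ 163.05145134, -550.85958247,  213.11260057]), 'ee_rot': array([-1.79896994e+02,  2.01630929e-04,  1.64876817e+01]), 'force': array([-0.2130163 ,  0.37909586,  0.59981501]), 'torque': array([-0.01357672,  0.03866464, -0.02279842]), 'gripper_force': 0.0, 'gripper_width': 91.09762414585548}
top rail_face [(0.73, array([313., 182.]), array([618.5,  -4.5]))]
top stop_face [(0.65, array([262., 190.]), array([603.8,  92.3]))]
top pin_top [(0.91, array([270., 208.]), array([570.2,  77.1]))]
top pocket_home [(0.59, array([270., 196.]), array([594.6,  78.3]))]
top fixture [(0.56, array([317., 208.]), array([571.1, -12.7]))]
top carrier [(0.73, array([367., 208.]), array([ 570.9, -107.1])), (0.46, array([327., 2
[... 810 characters left out ...]
6, array([161., 188.]), array([ 580.9, -204.1]))]
scene fixture [(0.96, array([254., 206.]), array([570.5, -14.3]))]
scene carrier [(0.54, array([214., 192.]), array([563.2, -99. ]))]
scene lens [(0.66, array([300., 186.]), array([502.6,  58.3]))]
scene jar [(0.89, array([159., 190.]), array([ 578.1, -210.7]))]
scene spool [(0.55, array([371., 197.]), array([485.9, 198.5]))]
scene weight [(0.59, array([138., 207.]), array([ 634.5, -227.6])), (0.55, array([159., 187.]), array([ 570.6, -215.1]))]
scene board []
scene driver [(0.92, array([247., 247.]), array([675.2,   8.8]))]
scene tweezers [(0.69, array([260., 168.]), array([460.3, -39. ])), (0.33, array([306., 219.]), array([578.3,  91.2]))]
```

View pics/top0.png

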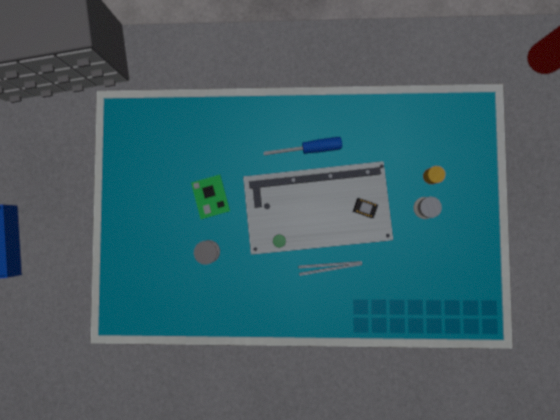

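View pics/scene0.png

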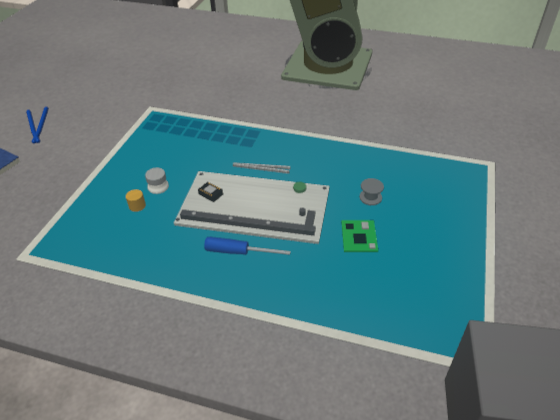

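Both views show the fixture yawed about 6°, with the pocket at its left end in the top view (px 262,190). The carrier is at (367,208), the lens at (279,240), and the jar and weight are off the plate's right end. Next I'll move closer for a wrist look.

```bash
python3 - <<'E'
from h import *
i=optics.camera_info("wrist");print(np.array(i["mount"]).round(3),i["camera_matrix"])
E
```

```text
[[ 0.00000e+00 -9.55000e-01 -2.95000e-01  8.46780e+01]
 [ 1.00000e+00 -0.00000e+00  1.00000e-03 -8.91000e-01]
 [-1.00000e-03 -2.95000e-01  9.55000e-01 -1.70906e+02]
 [ 0.00000e+00  0.00000e+00  0.00000e+00  1.00000e+00]] [[374.55634309   0.         278.54037092]
 [  0.         374.55634309 209.36556388]
 [  0.           0.           1.        ]]
```

Emit:
send_rows:
  targets:
    - [[0,0,-0.06,0.2,0.2,0.1,1],[0,0,-0.06,0.2,0.2,0.1,1],[0,0,0,0.2,0.2,0.1,1],[0,0,0,0.2,0.2,0,1],[0,0,0,0.2,0.2,0,1],[0,0,0,0.2,0.2,0,1],[0,0,0,0.2,0.2,0,1],[0,0,0,0.15,0.2,0,1],[0,0,0,0.1,0.2,0,1],[0,0,0,0,0.2,0,1],[0,0,0,0,0.2,0,1],[0,0,0,0,0.2,0,1]]
  grip_force: 10

```text
time_s: 2.6
ee_pos: [454.6, -108.3, 264.0]
ee_rot: [180.0, -0.0, 5.7]
force: [0.4, -0.2, 0.4]
gripper_width: 0.7
gripper_force: 0.0
```

Emit:
send_rows:
  targets:
    - [[0,0,0,0.2,0.1,0,1],[0,0,0,0.2,0.1,0,1],[0,0,0,0.1,0.1,0,1],[0,0,0,0,0,0,1],[0,0,0,0,0,0,1]]

```text
time_s: 3.1
ee_pos: [554.4, -49.7, 263.5]
ee_rot: [180.0, 0.1, 5.8]
force: [-0.5, -0.1, 0.3]
gripper_width: 0.7
gripper_force: 0.0
```

```bash
cat > look.py <<'E'
from h import *
import sys
s=env.state();p,d=optics.grab_frame("wrist");save(sys.argv[1],p)
np.savez("l.npz",p=p,d=d,pos=s["ee_pos"],rot=s["ee_rot"])
print(s["ee_pos"],s["ee_rot"])
for k,z in(("rail_face",23),("stop_face",23),("pin_top",23),("pocket_home",11),("fixture",3),("carrier",11),("lens",11)):
    r=optics.place_of("wrist",k)[:2]
    print(k,[(round(q["conf"],2),np.round(q["at"]),onplane("wrist",q["at"],z,s).round(1)[0][:2]) for q in r])
for k,z in (("carrier",25),):
    for q in optics.silhouettes("wrist",k)[:1]:
        ys,xs=np.nonzero(q["mask"]); P=onplane("wrist",np.c_[xs,ys],z,s)[:,:2].astype(np.float32)
        print(k,q["conf"],cv2.minAreaRect(P))
E
python3 look.py w1
```

```text
[554.43780414 -49.69458425 263.54374891] [1.79985985e+02 7.80248352e-02 5.75474758e+00]
rail_face [(0.68, array([242., 107.]), array([620.7,  -3.7]))]
stop_face [(0.84, array([148., 120.]), array([597.8,  95.6]))]
pin_top [(0.63, array([156., 144.]), array([572.7,  87.4])), (0.28, array([231.,  38.]), array([686.5,  12.1]))]
pocket_home [(0.56, array([169., 118.]), array([601. ,  76.6]))]
fixture [(0.55, array([247., 149.]), array([574.1, -11.2])), (0.31, array([231.,  40.]), array([687.5,  15. ]))]
carrier [(0.78, array([324., 162.]), array([ 568.9, -100. ]))]
lens [(0.75, array([181., 199.]), array([509. ,  61.5]))]
carrier 0.97 ((571.9793701171875, -99.0750503540039), (41.20234298706055, 29.671680450439453), 70.31409454345703)
```

View pics/w1.png

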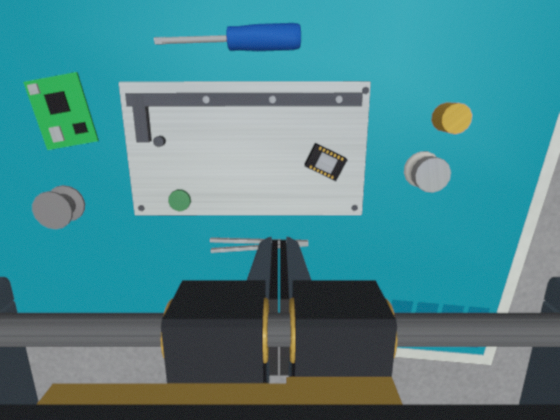

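The wrist view shows the rail along row 100 (cols 127–363), stop at (142,125), pin (158,141), carrier (326,162) tilted, lens (179,200). I'll fit the rail edge for an accurate fixture pose.

```bash
cat > fit.py <<'E'
from h import *
def fit(cr):
    l=np.load("l.npz");s=dict(ee_pos=l["pos"],ee_rot=l["rot"])
    g=cv2.cvtColor(l["p"],cv2.COLOR_RGB2GRAY).astype(float)
    c0,c1,r0,r1=cr
    pts=[]
    for c in range(c0,c1,4):
        k=np.argmax(np.diff(g[r0:r1,c])); 
        e=np.diff(g[r0:r1,c])[max(k-1,0):k+2].clip(0); pts.append((c,r0+max(k-1,0)+(e*np.arange(len(e))).sum()/e.sum()+.5))
    P=onplane("wrist",pts,23,s)[:,:2]
    vx,vy,x0,y0=cv2.fitLine(P.astype(np.float32),cv2.DIST_HUBER,0,.01,.01).ravel()
    if vy<0:vx,vy=-vx,-vy
    return np.array([x0,y0]),np.array([vx,vy]),np.degrees(np.arctan2(-vx,vy))
if __name__=="__main__":
    o,v,y=fit((160,355,98,118));print(o,v,y)
    l=np.load("l.npz");s=dict(ee_pos=l["pos"],ee_rot=l["rot"]);g=cv2.cvtColor(l["p"],cv2.COLOR_RGB2GRAY)
    print(g[115:135:5,140:160],g[100,355:375],g[100,118:135])
    n=np.array([v[1],-v[0]])
    for q in([127,100],[363,100],[150.5,122]):
        X=onplane("wrist",q,23,s)[0,:2]; print(q,X,(X-o)@v)
    c=np.array([571.98,-99.08]);print("carrier x off rail",(c-o)@n+50,(c-o)@v)
E
python3 fit.py
```

```text
[624.41156  -25.322416] [-0.10114945  0.99487126] 5.805364
[[ 90  89  89  90  87  81  59  50  79 139 181 192 192 193 191 193 192 192
  192 191]
 [ 87  90  87  90  89  85  67  55  53 114 177 191 193 191 193 192 193 192
  193 193]
 [ 90  88  91  92  89  88  78  58  52  78 136 177 187 188 187 189 187 187
  189 187]
 [ 89  90  92  90  89  88  83  72  56  55 112 173 186 189 188 188 188 187
  188 188]] [ 90  91  92  91  90  91 106 148 183 190 189 191 190 184 156 138 134 133
 134 134] [118 122 149 181 191 190 186 164 118  94  94  93  92  94  91  91  91]
[127, 100] [615.83860423 117.59000667] 143.04661187852204
[363, 100] [ 640.80358187 -129.93222812] -105.73133910133426
[150.5, 122] [595.56812768  92.96391929] 120.59717283150258
carrier x off rail -9.623190975063643 -68.07587681237982
```

```bash
python3 - <<'E'
from h import *
l=np.load("l.npz");d=l["d"];K,i=cam("wrist");M=np.array(i["mount"])
for r in range(238,284,5):
    o=[]
    for c in (250,255,260,265,268,272,276,279,283,288,292,296,300,305):
        z=d[r,c]; X=M@np.r_[np.linalg.inv(K)@[c,r,1]*z,1]
        if z>0 and z<230: o.append(tuple(X[:3].round().astype(int).tolist()))
    print(r,o)
img=l["p"][220:300,220:340];save("crop",cv2.resize(img,None,fx=5,fy=5,interpolation=cv2.INTER_CUBIC))
E
```

```text
238 [(18, -6, -3), (18, 4, -3)]
243 [(18, -9, -8), (18, -7, -8), (18, -6, -8), (16, -4, -5), (16, -2, -4), (16, 1, -4), (18, 4, -8), (18, 5, -9), (18, 7, -8)]
248 [(18, -9, -15), (18, -7, -14), (18, -6, -14), (16, -4, -11), (17, -2, -12), (16, 1, -10), (18, 3, -14), (18, 5, -14), (18, 7, -14)]
253 [(18, -9, -19), (18, -7, -20), (18, -5, -20), (16, -4, -16), (16, -2, -16), (17, 1, -17), (18, 3, -21), (17, 5, -19), (18, 7, -19), (18, 9, -20)]
258 [(18, -11, -25), (18, -9, -26), (17, -7, -24), (18, -5, -25), (16, -4, -22), (17, -2, -23), (17, 1, -22), (17, 3, -24), (18, 5, -24), (18, 7, -25), (18, 8, -24)]
263 [(18, -11, -30), (18, -8, -30), (18, -6, -29), (18, -5, -30), (16, -4, -26), (16, -2, -26), (16, 1, -26), (18, 3, -31), (18, 5, -30), (18, 6, -30), (18, 8, -30), (17, 10, -29)]
268 [(18, -10, -34), (17, -8, -34), (18, -6, -35), (18, -5, -34), (16, -4, -31), (17, -2, -32), (16, 1, -32), (18, 3, -34), (18, 5, -34), (18, 6, -36), (18, 8, -35), (18, 10, -35)]
273 [(18, -12, -39), (18, -10, -39), (18, -8, -39), (18, -6, -39), (18, -5, -39), (16, -3, -36), (16, -2, -34), (17, 1, -37), (18, 3, -38), (18, 4, -39), (18, 6, -39), (18, 8, -39), (17, 10, -38)]
278 [(17, -12, -42), (17, -10, -42), (18, -8, -44), (18, -6, -43), (17, -5, -42), (16, -3, -40), (16, -2, -40), (16, 1, -40), (17, 3, -42), (18, 4, -43), (18, 6, -43), (18, 7, -42), (18, 9, -43)]
283 [(38, -8, -85), (38, -7, -85), (39, -6, -86), (18, -6, -47), (18, -5, -47), (17, -3, -45), (16, -2, -44), (16, 1, -44), (17, 3, -46), (18, 4, -47), (38, 4, -84), (39, 5, -86), (38, 6, -85)]
```

View pics/crop.png

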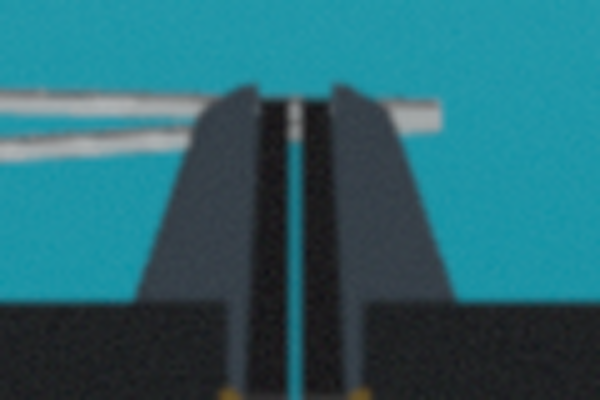

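Emit:
send_rows:
  targets:
    - [[0,0,0,-0.085,-0.15,-0.1,0.65],[0,0,0,-0.08,-0.145,-0.2,0.65],[0,0,0,0,0,-0.22,0.65],[0,0,0,0,0,-0.22,0.65],[0,0,0,0,0,-0.2,0.65],[0,0,0,0,0,-0.15,0.65],[0,0,0,0,0,-0.08,0.65],[0,0,0,0,0,-0.03,0.65],[0,0,0,0,0,0,0.65],[0,0,0,0,0,0,0.65]]

```text
time_s: 4.55
ee_pos: [523.1, -108.1, 26.5]
ee_rot: [180.0, -0.1, 5.7]
force: [0.6, 0.8, -0.2]
gripper_width: 15.5
gripper_force: 0.0
```

```bash
python3 look.py w2
```

```text
[ 523.14867794 -108.10889313   26.4650117 ] [ 1.79956156e+02 -1.15002304e-01  5.68518594e+00]
rail_face []
stop_face [(0.66, array([65., 38.]), array([620.9,  -5.8]))]
pin_top []
pocket_home []
fixture [(0.67, array([102., 148.]), array([571.6, -10.7]))]
carrier [(0.62, array([273., 170.]), array([570.2, -99.7]))]
lens []
carrier 0.88 ((571.5943603515625, -99.75048065185547), (39.985076904296875, 29.251102447509766), 69.33953857421875)
```

View pics/w2.png

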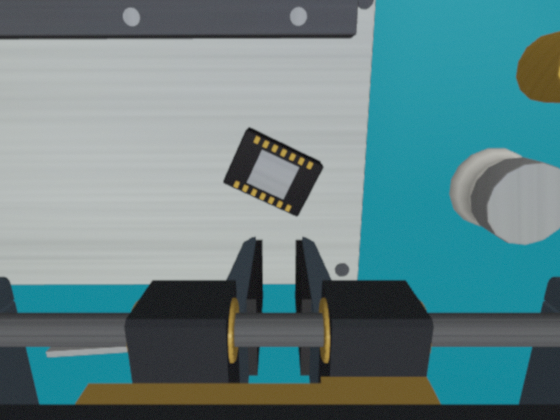

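The wrist picture shows the carrier at (273,172), fingers below at (247,240) and (304,240), and the rail's inner face at rows 34–38 ending at col 356. The fingers are still at z 26.5, so I'll go down and start pushing.

```bash
python3 - <<'E'
from h import *
import fit
l=np.load("l.npz");s=dict(ee_pos=l["pos"],ee_rot=l["rot"]);g=cv2.cvtColor(l["p"],cv2.COLOR_RGB2GRAY)
print(g[28:46,100],g[28:46,330],g[20,345:365])
for c in(100,330):
    for r,z in((34,23),(38,11)): print(c,r,onplane("wrist",[c,r],z,s)[0])
print(onplane("wrist",[356,20],23,s))
E
```

```text
[ 84  84  87  84  85  83  74  58  44  47  85 142 176 185 185 186 185 186] [ 84  82  84  86  81  77  61  48  44  68 124 170 178 179 179 180 181 182] [ 83  84  82  83  82  86  84  84  82  83  84 103 148 173 181 181 181 181
 180 181]
100 34 [623.82277069 -20.85380765  23.        ]
100 38 [623.30839946 -15.43434476  11.        ]
330 34 [ 633.55913854 -118.35527821   23.        ]
330 38 [ 633.74262163 -119.93838609   11.        ]
[[ 640.00691044 -128.52548944   23.        ]]
```

Emit:
send_rows:
  targets:
    - [[0,0,0,0,0,-0.05,0.65],[0,0,0,0.04,0.004,-0.006,0.65],[0,0,0,0.04,0.004,0,0.65],[0,0,0,0.04,0.004,0,0.65],[0,0,0,0.04,0.004,0,0.65],[0,0,0,0,0,0,0.65]]

```text
time_s: 5.6
ee_pos: [556.1, -104.6, 14.4]
ee_rot: [180.0, -0.1, 5.7]
force: [-0.4, -0.0, 0.6]
gripper_width: 15.8
gripper_force: 0.0
```

Emit:
send_rows:
  targets:
    - [[0,0,0,0.03,0.003,0,0.65],[0,0,0,0.03,0.003,0,0.65],[0,0,0,0.03,0.003,0,0.65],[0,0,0,0.02,0.002,0,0.65],[0,0,0,0.01,0.001,0,0.65],[0,0,0,0.01,0.001,0,0.65],[0,0,0,0.005,0,0,0.65],[0,0,0,0,0,0,0.65]]

```text
time_s: 6.4
ee_pos: [581.3, -102.1, 14.2]
ee_rot: [180.0, -0.0, 5.7]
force: [0.2, 0.4, -0.5]
gripper_width: 16.0
gripper_force: 0.0
```

```bash
python3 look.py w3
```

```text
[ 581.29041917 -102.06950559   14.24795965] [ 1.79995108e+02 -6.11453540e-03  5.68795961e+00]
rail_face [(0.85, array([ 71., 179.]), array([620.4,  -5.3]))]
stop_face []
pin_top []
pocket_home []
fixture [(0.74, array([107., 257.]), array([573.9, -10.7]))]
carrier [(0.74, array([481., 293.]), array([ 576.6, -208.4])), (0.72, array([264., 206.]), array([612.9, -90.9]))]
lens []
carrier 0.6 ((613.7482299804688, -90.2596664428711), (30.789714813232422, 39.78525924682617), 1.9705960750579834)
```

View pics/w3.png

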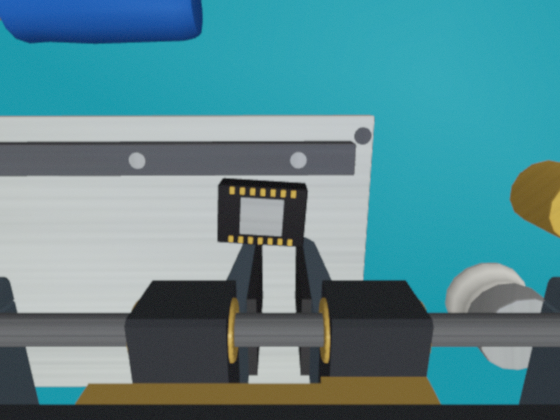

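The carrier (262,212) is almost parallel to the rail, with a gap of about 4 mm (rail edge at row 175). I'll push the rest slowly.

Emit:
send_rows:
  targets:
    - [[0,0,0,0.008,0.001,0,0.65],[0,0,0,0.008,0.001,0,0.65],[0,0,0,0.005,0,0,0.65],[0,0,0,0.005,0,0,0.65],[0,0,0,0,0,0,0.65],[0,0,0,0,0,0,0.65]]

```text
time_s: 7.45
ee_pos: [584.9, -101.8, 14.1]
ee_rot: [-180.0, 0.2, 5.7]
force: [-5.7, -0.5, 2.8]
gripper_width: 16.3
gripper_force: 2.7
```

Emit:
send_rows:
  targets:
    - [[0,0,0,0.004,0,0,0.65],[0,0,0,0.003,0,0,0.65],[0,0,0,0,0,0,0.65]]

```text
time_s: 7.75
ee_pos: [585.0, -101.8, 14.1]
ee_rot: [-180.0, 0.3, 5.7]
force: [-8.2, -0.7, 5.3]
gripper_width: 15.7
gripper_force: 4.1
```

```bash
python3 look.py w4
```

```text
[ 584.99763499 -101.78743627   14.13029298] [-179.96579881    0.34639028    5.72569235]
rail_face [(0.74, array([ 71., 186.]), array([621. ,  -5.1])), (0.47, array([479., 300.]), array([ 582.6, -200. ]))]
stop_face []
pin_top []
pocket_home []
fixture [(0.88, array([108., 267.]), array([572.1, -10.9]))]
carrier [(0.87, array([262., 210.]), array([614.2, -90.1]))]
lens []
carrier 0.87 ((616.64306640625, -89.79963684082031), (29.61319923400879, 39.99849319458008), 2.43887996673584)
```

View pics/w4.png

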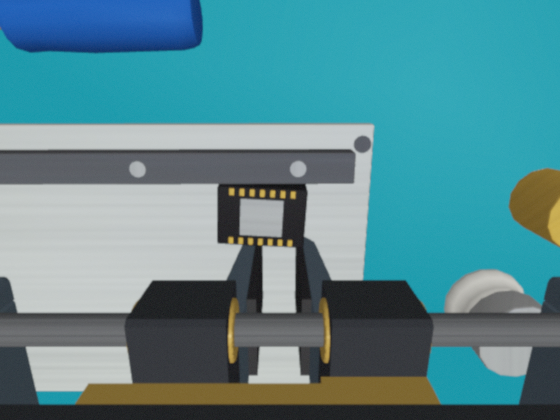

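```bash
cat > gold.py <<'E'
from h import *
l=np.load("l.npz");s=dict(ee_pos=l["pos"],ee_rot=l["rot"]);p=l["p"].astype(int)
hs=cv2.cvtColor(l["p"],cv2.COLOR_RGB2HSV)
m=((p[...,0]-p[...,2]>60)&(p[...,0]>110)).astype(np.uint8); m[:, 450:]=0;m[255:]=0
n,L,st,ce=cv2.connectedComponentsWithStats(m)
c=np.array([ce[k] for k in range(1,n) if st[k,4]>8]);mid=c[:,1].mean()
for q in(c[c[:,1]<mid],c[c[:,1]>=mid]):
    P=onplane("wrist",q,25,s)[:,:2];f=np.polyfit(P[:,1],P[:,0],1);print(len(q),P.mean(0),"yaw",np.degrees(np.arctan(-f[0])))
E
python3 gold.py; python3 -c "
import fit;print(fit.fit((10,205,176,195)));print(fit.fit((312,345,176,195)))"
```

```text
7 [626.79569183 -89.46222186] yaw 2.3971621506447316
7 [603.86761719 -90.48864095] yaw 2.7190926680862764
(array([623.337   , -17.722767], dtype=float32), array([-0.10102586,  0.9948838 ], dtype=float32), np.float32(5.7982473))
(array([ 633.6038 , -118.09722], dtype=float32), array([-0.11216621,  0.9936895 ], dtype=float32), np.float32(6.4402027))
```

```bash
python3 - <<'E'
from h import *
p=np.load("l.npz")["p"][165:275,200:340];save("c4",cv2.resize(p,None,fx=5.4,fy=5.4,interpolation=cv2.INTER_CUBIC))
E
```

```text
(no output)
```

View pics/c4.png

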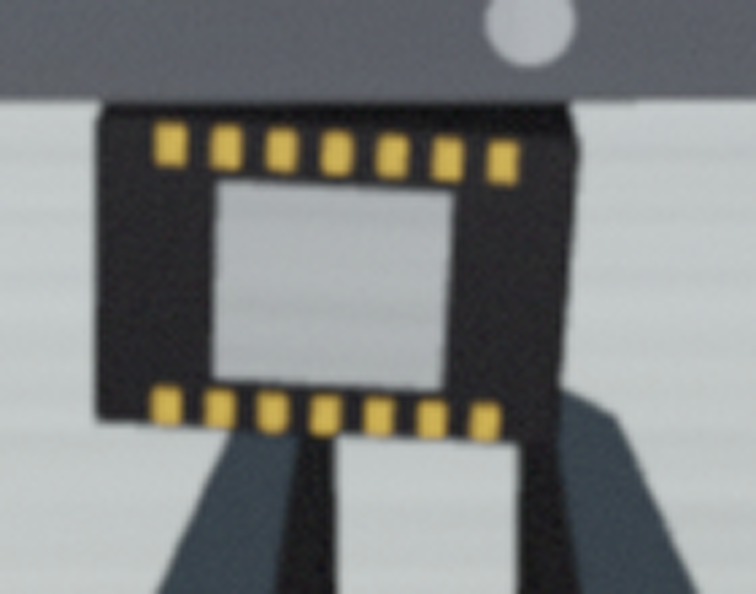

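The zoomed picture shows the carrier tilted about 3°. Its left side rests on a finger body, but the right corner (560,385) sits on the recessed pad, because the fingers are about 9 mm off centre. I'll back off, centre the fingers on the carrier and press again.

Emit:
send_rows:
  targets:
    - [[0,0,0,-0.03,0,0,0.65],[0,0,0,-0.015,0.015,0,0.65],[0,0,0,-0.003,0.02,0,0.65],[0,0,0,0.02,0.002,0,0.65],[0,0,0,0.01,0.001,0,0.65],[0,0,0,0.01,0.001,0,0.65],[0,0,0,0.005,0,0,0.65],[0,0,0,0.003,0,0,0.65],[0,0,0,0,0,0,0.65]]

```text
time_s: 9.1
ee_pos: [584.7, -93.7, 13.9]
ee_rot: [-179.9, 0.4, 5.7]
force: [-7.5, -0.2, 6.0]
gripper_width: 16.0
gripper_force: 3.9
```

```bash
python3 look.py w5|tail -1; python3 gold.py
```

```text
carrier 0.61 ((616.7797241210938, -89.51508331298828), (28.343881607055664, 39.77508544921875), 5.727075576782227)
7 [627.57779077 -88.45286353] yaw 5.763879269058282
7 [604.69919566 -90.77347327] yaw 6.0058765127559
```

The carrier is now flat on the rail: yaw 5.9° against the rail's 5.8°, and about 167 mm short of home. I'll retreat, hop round to its -y end and close the fingers.

Emit:
send_rows:
  targets:
    - [[0,0,0,-0.05,-0.005,0,0.65],[0,0,0,-0.05,-0.005,0.02,0.65],[0,0,0,0,0,0.18,0.65],[0,0,0,0.05,-0.12,0,1],[0,0,0,0.1,-0.052,0,1],[0,0,0,0.08,0,0,1],[0,0,0,0,0,0,1],[0,0,0,0,0,0,1]]

```text
time_s: 10.35
ee_pos: [613.1, -130.1, 54.1]
ee_rot: [-180.0, 0.0, 5.7]
force: [-0.1, 0.2, -0.7]
gripper_width: 0.8
gripper_force: 0.0
```

```bash
python3 look.py w6|grep -v conf|tail -1; sed -i 's/m\[255:\]=0/m[265:]=0/' gold.py; python3 gold.py
```

```text
carrier 0.9 ((617.1864624023438, -90.12699890136719), (28.634048461914062, 41.18404006958008), 5.685705184936523)
8 [ 628.54521892 -104.55689768] yaw 3.3474272627072272
7 [605.031531   -90.74030413] yaw 5.825647771841221
```

Emit:
send_rows:
  targets:
    - [[0,0,0,0,0,-0.1,1],[0,0,0,0,0,-0.095,1],[0,0,0,0,0,0,1],[0,0,0,-0.0018,0.02,0,1],[0,0,0,-0.0018,0.02,0,1],[0,0,0,-0.0018,0.02,0,1],[0,0,0,-0.0027,0.03,0,1],[0,0,0,-0.0027,0.03,0,1],[0,0,0,-0.0027,0.03,0,1],[0,0,0,-0.0027,0.03,0,1],[0,0,0,0,0,0,1]]

```text
time_s: 11.9
ee_pos: [610.3, -93.2, 15.2]
ee_rot: [-180.0, 0.0, 5.7]
force: [0.5, -0.2, -0.8]
gripper_width: 0.5
gripper_force: 0.0
```

```bash
python3 look.py w7|grep -v conf|tail -1; python3 gold.py;python3 -c "
import fit;print(fit.fit((10,100,90,300)))"
```

```text
carrier 0.71 ((615.958740234375, -61.69696044921875), (26.24578857421875, 41.28725051879883), 8.648104667663574)
4 [624.16261126 -58.22898734] yaw 5.849798237545786
3 [624.6294395  -63.54979139] yaw 5.777258671685404
(array([620.2428  ,  12.890702], dtype=float32), array([-0.10006458,  0.99498093], dtype=float32), np.float32(5.742889))
```

View pics/w7.png

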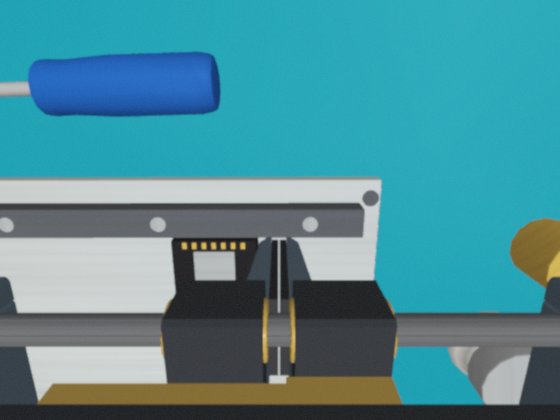

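The carrier's gold row (213,245) is parallel to the rail and flush with it at row 237, and the fingers sit behind it. I'll continue along the rail.

Emit:
send_rows:
  targets:
    - [[0,0,0,-0.0029,0.03,0,1],[0,0,0,-0.0034,0.035,0,1],[0,0,0,-0.0034,0.035,0,1],[0,0,0,-0.0034,0.035,0,1],[0,0,0,-0.0034,0.035,0,1],[0,0,0,-0.0034,0.035,0,1],[0,0,0,-0.0034,0.035,0,1],[0,0,0,-0.0034,0.035,0,1],[0,0,0,-0.0034,0.035,0,1],[0,0,0,-0.0034,0.035,0,1],[0,0,0,-0.0034,0.035,0,1],[0,0,0,-0.0034,0.035,0,1]]

```text
time_s: 13.55
ee_pos: [602.5, -10.7, 15.3]
ee_rot: [180.0, -0.0, 5.7]
force: [1.1, -0.6, -1.4]
gripper_width: 0.6
gripper_force: 0.1
```

Emit:
send_rows:
  targets:
    - [[0,0,0,-0.0034,0.035,0,1],[0,0,0,-0.0034,0.035,0,1],[0,0,0,-0.0034,0.035,0,1],[0,0,0,-0.0029,0.03,0,1],[0,0,0,0,0,0,1]]

```text
time_s: 14.05
ee_pos: [599.8, 16.6, 15.3]
ee_rot: [-180.0, -0.0, 5.7]
force: [-0.9, 0.3, -0.1]
gripper_width: 0.3
gripper_force: 0.0
```

```bash
python3 look.py w8; python3 gold.py
```

```text
[599.82726039  16.60903877  15.27760469] [-1.79993148e+02 -2.63835253e-04  5.73822742e+00]
rail_face [(0.7, array([327., 239.]), array([621.8,  -3.3]))]
stop_face [(0.77, array([112., 268.]), array([596.3,  97.1]))]
pin_top [(0.82, array([136., 310.]), array([574.8,  86.2]))]
pocket_home [(0.72, array([159., 255.]), array([599.9,  78.3]))]
fixture [(0.2, array([300.,  87.]), array([687.7,  16.4]))]
carrier []
lens []
carrier 0.82 ((604.6782836914062, 48.10779571533203), (25.824121475219727, 40.719635009765625), 7.123961925506592)
4 [614.22683429  42.77930741] yaw 5.995639676540255
3 [612.50190562  58.43577054] yaw 6.0261098643315245
```

View pics/w8.png

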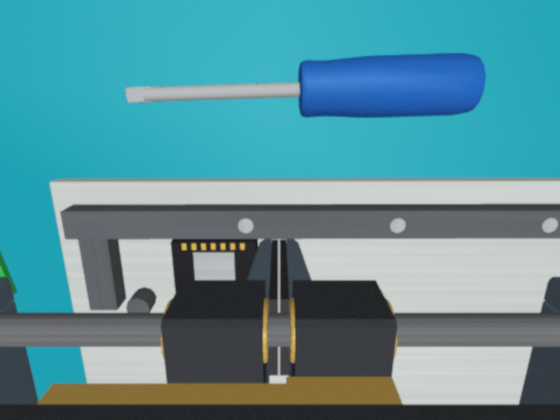

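The carrier (214,265) is against the rail, heading for the stop face (col 119), with about 29 mm left. The pin at (143,298) is clear. I'll go in slowly for the last stretch.

Emit:
send_rows:
  targets:
    - [[0,0,0,-0.0029,0.03,0,1],[0,0,0,-0.0029,0.03,0,1],[0,0,0,-0.0029,0.03,0,1],[0,0,0,-0.002,0.02,0,1],[0,0,0,-0.001,0.01,0,1],[0,0,0,-0.001,0.01,0,1],[0,0,0,-0.0005,0.005,0,1],[0,0,0,-0.0005,0.005,0,1],[0,0,0,0,0,0,1]]

```text
time_s: 15.4
ee_pos: [597.2, 43.7, 15.3]
ee_rot: [-180.0, -0.0, 5.7]
force: [-0.0, 0.2, 0.6]
gripper_width: 0.6
gripper_force: 0.0
```

Emit:
send_rows:
  targets:
    - [[0,0,0,-0.0005,0.005,0,1],[0,0,0,-0.0005,0.005,0,1],[0,0,0,-0.0005,0.005,0,1],[0,0,0,0,0,0,1]]

```text
time_s: 15.8
ee_pos: [596.9, 46.9, 15.2]
ee_rot: [180.0, 0.0, 5.7]
force: [-0.3, 0.4, 0.2]
gripper_width: -0.0
gripper_force: 0.0
```

Emit:
send_rows:
  targets:
    - [[0,0,0,-0.0005,0.005,0,1],[0,0,0,-0.0005,0.005,0,1],[0,0,0,0,0,0,1]]

```text
time_s: 16.1
ee_pos: [596.9, 47.2, 15.4]
ee_rot: [179.8, -0.0, 5.8]
force: [0.2, -5.7, 0.6]
gripper_width: 0.5
gripper_force: 3.2
```

Emit:
send_rows:
  targets:
    - [[0,0,0,-0.0003,0.004,0,1],[0,0,0,-0.0003,0.004,0,1],[0,0,0,0,0,0,1]]

```text
time_s: 16.4
ee_pos: [596.9, 47.3, 15.5]
ee_rot: [179.7, -0.0, 5.8]
force: [0.1, -10.8, 1.3]
gripper_width: 0.3
gripper_force: 5.6
```

```bash
python3 look.py w9; python3 gold.py
```

```text
[596.87548586  47.28016526  15.46038007] [ 1.79708070e+02 -4.57608970e-03  5.80354447e+00]
rail_face [(0.86, array([394., 241.]), array([620.7,  -4.2]))]
stop_face [(0.95, array([177., 265.]), array([598.1,  97.2]))]
pin_top []
pocket_home [(0.58, array([397., 242.]), array([615.5, -10. ]))]
fixture [(0.82, array([381., 309.]), array([572.1, -11.9]))]
carrier [(0.66, array([220., 257.]), array([598.6,  78.3]))]
lens []
carrier 0.7 ((602.6770629882812, 78.19637298583984), (22.64739418029785, 39.928585052490234), 6.57986307144165)
4 [610.00469581  83.74995698] yaw 5.612281438569828
3 [610.96717233  73.20448957] yaw 5.885899944330756
```

The carrier is hard against the stop at about 11 N. I'll retreat straight back along the rail, lift and verify.

Emit:
send_rows:
  targets:
    - [[0,0,0,0.001,-0.02,0,1],[0,0,0,0.004,-0.05,0,1],[0,0,0,-0.02,-0.05,0.05,1],[0,0,0,0,0,0.2,1],[0,0,0,-0.1,0,0.2,1],[0,0,0,-0.1,0,0.2,1],[0,0,0,0,0,0,1],[0,0,0,0,0,0,1]]

```text
time_s: 17.65
ee_pos: [553.7, 26.1, 146.9]
ee_rot: [180.0, -0.2, 5.7]
force: [0.4, 0.4, -0.2]
gripper_width: 0.4
gripper_force: 0.0
```

```bash
python3 look.py w10; python3 - <<'E'
from h import *
p=np.load("l.npz")["p"];q=optics.silhouettes("wrist","carrier")[0];c,r=np.int32(q["at"]);print(c,r)
r0=max(r-55,0);c0=max(c-75,0);save("c10",cv2.resize(p[r0:r0+110,c0:c0+150],None,fx=5,fy=5,interpolation=cv2.INTER_CUBIC))
E
```

```text
[553.68526245  26.06563928 146.93988821] [179.99266115  -0.18526028   5.67281071]
rail_face [(0.32, array([223., 139.]), array([600.4,  74.6]))]
stop_face [(0.78, array([191., 137.]), array([599.2,  99.4])), (0.63, array([236., 243.]), array([514.7,  58.9]))]
pin_top [(0.96, array([207., 169.]), array([575.5,  86.3]))]
pocket_home []
fixture [(0.62, array([323., 177.]), array([573.7,  -9.4]))]
carrier [(0.96, array([223., 140.]), array([597.8,  76.4]))]
lens [(0.73, array([231., 242.]), array([509.9,  64.1])), (0.69, array([220., 139.]), array([598.4,  78.9]))]
carrier 0.81 ((599.33251953125, 77.2480239868164), (27.59280776977539, 41.004852294921875), 5.670261383056641)
218 139
```

View pics/c10.png

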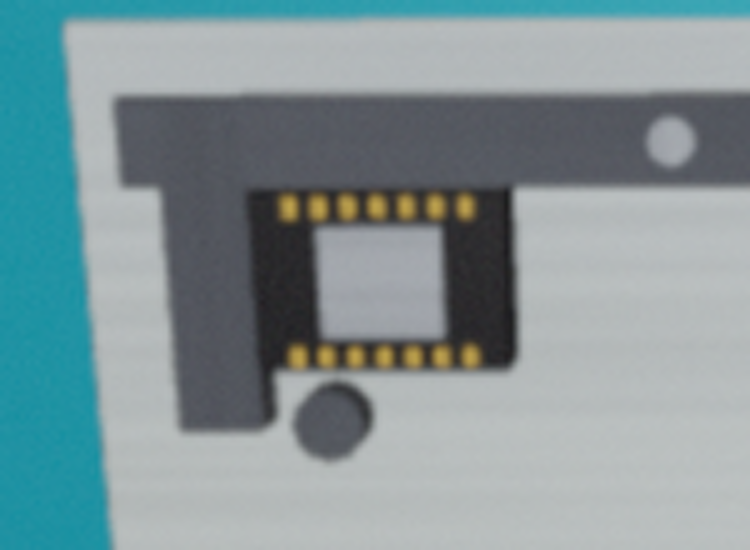

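The final picture shows the carrier home: flush with the rail (row 187) and the stop (col 250), and inside the pin (332,420). The lens has not moved, so I'm handing in.

```bash
python3 -c "
from workcell import env
print(env.job_done())"
```

```text
the job is handed in; nothing more can be done
None
```

The carrier was pushed flat against the rail well short of the pocket, then slid along it until fully home against the end stop; the fingers are clear, no bystander was touched, and the job is handed in at about 18 s (no verdict was returned).

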